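# Clamp a sensor housing and snap its cover on

## Task

Swing the arm of the toggle clamp down onto the mounting plate of the sensor housing that lies in the nest, so that the plate is held. Then pick up the blue cover, put it squarely over the round spigot of the housing and press it straight down until it snaps, and keep it firmly pressed down on the rubber seal: the program finishes while the robot is still pushing on the cover. Leave the clamp closed and do not knock the green tin, the marker pen or the brass weight about.

Things in the scene. Friction and masses are not known exactly. Their poses are not given: they have to be found in the camera images.
- nest: Nest fixed to the bench: grey steel plate 80 x 135 x 10 mm (x -40 to 40, y -42 to 93 mm from the origin) with a toggle clamp whose arm runs along the nest's y axis: red handle towards -y, clamp pad at x = -2, y = +50 mm when closed. Origin on the bench top, z up.
- nest_handle (a joint): Hinge of the toggle clamp, rad: 0 = closed, pad on the plate; it starts open (0.35 to 0.6), pad in the air, red handle low. Axis along the nest's x through y = -14 mm, 34 mm above the bench. Stiff (0.25 N m friction), stays where it is left; 5 to 10 N, slowly, straight down on the arm above its pad, or lifting the red handle, closes it.
- clamp_press (a point): Top face of the clamp arm (a bar 7 mm wide) near its end, 60 mm from the hinge: the place to push down on. When the clamp is closed it is at nest x = -1.5, y = +46 mm, 42 mm above the bench.
- housing: Sensor housing loose in the nest, 0.8 kg: steel plate 96 x 58 x 4 mm on the nest (x -26 to +70, y -29 to +29 mm), two feet down to the bench at its overhanging end, round grey spigot, 33 mm diameter. Origin: spigot's axis, plate's underside (10 mm above the bench); axes as the nest's. The closed clamp arm passes 37 mm beside the axis on its +x side: a gripper on the cover should close along y.
- spigot_top (a point): Centre of the spigot's flat top, 30 mm above the housing's underside; the top edge is tapered over 6 mm. Four sprung steel detent balls stick out round the spigot to 41.6 mm diameter, their centres 13 mm below this point.
- seal (a joint): How far the black rubber seal ring round the foot of the spigot is squeezed, m: 0 = free (top of the ring 8 mm above the underside of the housing), at most 0.0035. It gives about 1 mm for 4 N.
- cover: Blue snap cover, white band near its mouth: round hollow cap, 48 mm outside diameter, 42 mm tall, 60 g, standing mouth down on the bench. Origin: centre of its open underside, z up. At the mouth a lip inside, 36 mm diameter, 3 mm high; above it the bore is 43 mm wide, 39 mm deep (from the mouth).
- cover_centre (a point): Centre of the stiff cover, 21 mm above its mouth; grip firmly across the 48 mm, best a little above here. Height of the mouth over the housing's origin: 23 mm when the lip meets the balls; pushing takes up to about 12 N near 20 mm, then the force falls away suddenly (the balls even pull the cover down) from 17 mm on; 8 mm when snapped on and resting on the seal; 4.5 to 7 mm when firmly pressed.
- felt_tin: Bystander: round tin with a green lid, 66 mm diameter, 30 mm tall. Origin at its underside.
- marker_pen: Bystander: marker pen, white with blue, 135 mm long, lying. Origin at its underside.
- weight_2: Bystander: small brass knob weight, 30 mm diameter, 32 mm tall. Origin at its underside.
Not all that is in view belongs to the job. There is more than one size of the housing; the one meant has the size given above.

How it is judged (in metres and radians):
On the way, in this order (a step that is already met when the one before it is completed fails the run):
1. the clamp is closed on the housing's plate while the cover is still off (value of joint nest_handle below 0.07 rad and horizontal distance between cover and housing above 0.06 m), for 0.2 s.
2. the cover is snapped on (z of cover in the frame of housing below 0.009 m and horizontal distance between cover and housing below 0.003 m and angle between the z axis of cover and the z axis of housing, either way round below 0.08 rad), for 0.1 s.
At the end, for the whole second after the job is handed in: Cover snapped on over the balls, square (within 0.08 rad) and centred within 3 mm, still pushed down by the robot so that the seal is squeezed at least 1 mm (about 4 N); the clamp is closed (joint below 0.07 rad); the housing is level and within 10 mm of where it lay (z of cover in the frame of housing below 0.0075 m and horizontal distance between cover and housing below 0.003 m and angle between the z axis of cover and the z axis of housing, either way round below 0.08 rad and value of joint seal above 0.001 m and contact force between any of the fingers, the arm and cover above 2 N and value of joint nest_handle below 0.07 rad and distance of housing from where it was at the start of the episode below 0.01 m and angle between housing's own z axis and vertical below 0.05 rad and linear speed of cover below 0.02 m/s); the arm keeps its last pose, push and grip.
It fails at once if a bystander is knocked about (moved more than 20 mm) (distance of any of felt_tin, marker_pen, weight_2 from where it was at the start of the episode above 0.02 m).
It also fails if it takes over 54 s, if anything falls off the work surface, if the arm or the gripper's body presses on something with over 40 N, if the wrist force passes 120 N, or if a joint passes its speed limit or range.

## Robot

A 6-joint arm with a two-finger parallel gripper is mounted at the origin on a cart in front of the work surface, level with it; the furniture and walls round the work are solid. World frame = base frame: x ahead of the robot, y to its left, z up, the work surface at z = 0. Lengths are in m, angles in degrees, forces in N, time in s.
With the tool pointing down it reaches from about 0.4 to 0.825 m from the base axis. Payload 7 kg.
Tool frame: the origin (TCP) lies between the finger pads; the fingertips stand 19 mm ahead of it and the grasp point (between the pads) is the TCP (r.tip_extent is the distance from the TCP to the fingertips, in m); z points along the fingers, y is the direction in which the jaws open and shut (so a half turn about z gives the same grasp; the last joint's range is limited). The gripper opens to 88 mm and grips with 3 to 60 N. Pads are 19 mm wide; open, the fingers measure 130 mm over their backs; the gripper's body (78 mm by 193 mm) begins 47 mm behind the grasp point.
Start: joints at [83.486, 20.546, 0.682, 0, -70.136, -16.507], TCP at [0.264, 0.621, 0.246] pointing down, gripper open.
Joint ranges: [-176.03, 176.03], [-82.01, 121.73], [-58.28, 71.71], [-173.87, 95.51], [-174.79, -0.11], [-173.66, 173.66]. Speed limits (degrees/s): [136.94, 136.94, 172.46, 180, 180, 180].

## Interface

Orientations are given as [roll, pitch, yaw] about the fixed x, y, z axes, in that order (R = Rz(yaw) Ry(pitch) Rx(roll)).
In Python, from plant import r, capture, workorder, spotter gives the robot as it stands.
- The arm moves only by the tool step_arm, never from a script. Its argument "motion" is a list of rows, each a list of 5 numbers: the finger opening in m, from 0 to 0.0876, then the shift along the tool's x, y, z in m, then the turn about the tool's z in rad. In form: [[grip, dx, dy, dz, roll], ...]. A call has 1 to 5 rows; each row is the pose to reach, as a shift and turn from the pose commanded when the call began, along the tool's axes at that moment; what a row does not reach only later rows make up. A row lasts 1/8 s, in which the tool goes at most 62.5 mm and 10.7 degrees, less where a joint would pass 70% of its speed; a pose out of reach is approached as far as the arm can. A call with a gripper value outside its range is refused whole. The fingers move at their own pace and stop on an object; "newtons" is the grip in N (left out, the last holds). Time passes only in rows, so rows that repeat a pose let the fingers close. It gives the time, the measured TCP pose, the force and the opening at its end, in the units of the state.
- r.get_state(): the state, without advancing time (a new reading comes with each control period).
- capture(name): name is "scene" or "top"; returns a dict with "image" (384x512x3 uint8, red, green, blue), "z_map" (384x512 float32, m along the optical axis (not along the pixel's ray), 0 where there is no reading), "fx", "fy", "cx", "cy" (pixels), "pose" (4x4, takes a point from camera to world coordinates). Camera axes: x right, y down, z forward; pixel columns grow to the right and rows downward; lengths in m; the calibration is good to about 2 mm. A picture is of the moment at which its call begins.
- workorder.close_job(): hands the job in, once; it reports no verdict.
Trained networks look in the newest picture that a camera, given by its name, has taken for a name from the list of things; names that differ only in an ending like _2 or _b are one class to them, and where a whole thing is asked for, a point or a joint stands for the part that bears it (a point fixed in the world has none). Each returns a list of dicts, best first, with "p" (0 to 1); they miss things now and then, are a little off and sometimes report something else, mostly with a low value. They report only what shows in the picture. A call takes as long as a camera call. They do not tell look-alikes from the thing itself.
- spotter.regions_of(camera, label): "mask" (384x512 bool, what is visible of it).
- spotter.tip_of(camera, label): "location" ([x, y, z] in m, in world coordinates, good to about 4 mm: a listed point, or the origin of a listed thing).
The state is a dict: "time_s": time; "joints": joint angles; "qd": joint speeds; "joint_torque": joint torques, N m; "tcp_pos": TCP position; "eef_rot": TCP orientation; "contact_force": force on the tool from outside, world axes, zero at the start; "moment": the same for the moment, N m; "gripper_width": finger opening in m.
Only numpy, scipy, OpenCV 4.12 (cv2) and the standard library are available. Lean on these libraries where they do the work, as an engineer would, in place of code of your own. Each camera call takes 0.05 s, during which the arm holds its last target.

## Working session

There is one attempt and no reset: what is moved stays moved. The work goes in short steps, Python scripts to look and compute and a tool call to move; the robot and the scene stay as the last step left them, time stands still between calls to the robot, and variables do not carry over. Pictures are saved under pics/ and viewed, and the job is handed in when it is done.

Besides the shell and the picture viewer there is one more tool, called after "Call:" as a command line: name --pt "numbers of a row" for each row, then --argument value for the rest. step_arm: Moves the arm, as the interface text tells. Its arguments: {"type":"object","properties":{"motion":{"type":"array","items":{"type":"array","items":{"type":"number"}}},"newtons":{"type":"number"}},"required":["motion"]}

```bash
mkdir -p pics; ls
python3 - <<'E'
from plant import r, capture, workorder, spotter
import cv2, numpy as np
print(r.get_state())
for n in ("scene","top"):
    c=capture(n); cv2.imwrite(f"pics/{n}0.png",cv2.cvtColor(c["image"],cv2.COLOR_RGB2BGR)); print(n,c["fx"],c["cx"],c["cy"],np.round(c["pose"],3).tolist())
    for l in ["nest","clamp_press","housing","spigot_top","cover","cover_centre","felt_tin","marker_pen","weight_2"]:
        print(l,[(np.round(d["location"],4).tolist(),round(d["p"],2)) for d in spotter.tip_of(n,l)])
E
```

```text
pics
{'time_s': 0.0, 'joints': array([ 8.34826472e+01,  2.05912671e+01,  6.33021532e-01, -2.16703121e-02,
       -7.01351468e+01, -1.65066156e+01]), 'qd': array([-0.08490959,  0.01212423,  0.11731476, -0.01387633,  0.01510319,
       -0.01533149]), 'joint_torque': array([ 1.37873467e-04, -5.82716703e+01,  2.93067563e+01,  6.99720472e+00,
        7.19439398e-03, -1.55749526e-04]), 'tcp_pos': array([0.26384001, 0.62079398, 0.24461396]), 'eef_rot': array([ 1.79904668e+02, -7.00621329e-03, -2.30313428e+01]), 'contact_force': array([ 0.38773388,  0.60199374, -0.19405809]), 'moment': array([-0.0536534 , -0.01550248,  0.0056621 ]), 'gripper_width': 0.08772355293198467}
scene 349.24787814236606 254.91694000400952 192.72022850848415 [[0.83, -0.332, 0.448, 0.099], [-0.558, -0.459, 0.692, -0.512], [-0.024, -0.824, -0.566, 0.55], [0.0, 0.0, 0.0, 1.0]]
nest [([0.5229, 0.1993, 0.0023], 0.71)]
clamp_press [([0.5128, 0.2318, 0.0645], 0.64)]
housing [([0.4724, 0.2355, 0.0052], 0.68), ([0.319, -0.2227, 0.0064], 0.63)]
spigot_top [([0.3149, -0.2232, 0.0526], 0.74), ([0.4673, 0.2376, 0.0361], 0.69)]
cov
[... 230 characters left out ...]
94.3354746045315 [[-0.008, -0.987, 0.158, 0.287], [-1.0, 0.01, 0.012, 0.09], [-0.013, -0.158, -0.987, 1.331], [0.0, 0.0, 0.0, 1.0]]
nest [([0.5215, 0.1953, 0.0003], 0.56)]
clamp_press [([0.5091, 0.2256, 0.072], 0.62)]
housing [([0.463, 0.2357, 0.0088], 0.87), ([0.3129, -0.2249, 0.013], 0.74)]
spigot_top [([0.4682, 0.2372, 0.0367], 0.81), ([0.3188, -0.2193, 0.055], 0.63), ([0.4655, 0.2337, 0.0074], 0.54)]
cover [([0.5232, 0.4189, 0.0002], 0.71), ([0.4394, -0.0516, 0.0014], 0.57)]
cover_centre [([0.5233, 0.4206, 0.0202], 0.58)]
felt_tin [([0.6527, 0.0843, -0.0028], 0.9), ([0.4688, 0.2364, 0.0085], 0.65)]
marker_pen [([0.4382, -0.049, 0.0013], 0.66)]
weight_2 [([0.5273, -0.0148, 0.0038], 0.58)]
```

View pics/scene0.png

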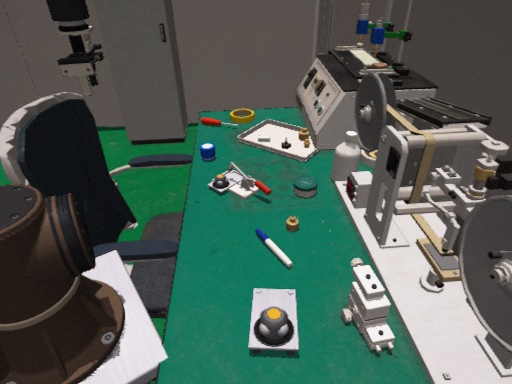

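View pics/top0.png

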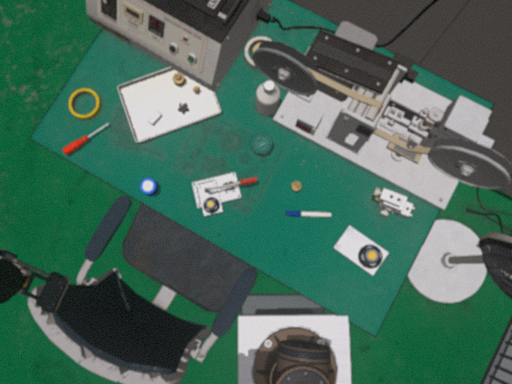

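The scene shows the nest with housing and red-handled clamp at about (235,185) in the scene view and (215,192) in the top view. The blue cover is at (208,152) and (149,187). A larger look-alike housing sits at (370,256) in the top view. Next I'll take finer measurements.

```bash
cat > h.py <<'E'
from plant import r, capture, workorder, spotter
import cv2, numpy as np
def cloud(c):
    z=c["z_map"].astype(float); v,u=np.mgrid[:384,:512]
    P=np.stack([(u-c["cx"])/c["fx"]*z,(v-c["cy"])/c["fy"]*z,z],-1)
    W=P@c["pose"][:3,:3].T+c["pose"][:3,3]; W[z<=0]=np.nan
    return W
def proj(c,p):
    q=(np.linalg.inv(c["pose"])@np.append(p,1))[:3]; return np.array([c["fx"]*q[0]/q[2]+c["cx"],c["fy"]*q[1]/q[2]+c["cy"]])
def crop(c,name,u0,v0,w,h,k,pts=[]):
    im=cv2.cvtColor(c["image"],cv2.COLOR_RGB2BGR)[v0:v0+h,u0:u0+w]; im=cv2.resize(im,None,fx=k,fy=k,interpolation=cv2.INTER_CUBIC)
    for p in pts:
        q=(proj(c,p)-[u0,v0]+.5)*k; cv2.circle(im,tuple(int(x) for x in q),3,(255,0,255),1)
    cv2.imwrite("pics/"+name,im)
E
python3 - <<'E'
from h import *
for n,b in (("scene",(190,140,100,65,7)),("top",(135,160,140,65,5))):
    c=capture(n); crop(c,n+"1.png",*b); W=cloud(c)
    for l in ["nest","housing","cover","clamp_press","spigot_top"]:
        for d in spotter.regions_of(n,l)[:3]:
            m=d["mask"]; q=W[m]; q=q[~np.isnan(q[:,0])]
            vv,uu=np.where(m)
            print(n,l,round(d["p"],2),m.sum(),"uv",uu.mean().round(1),vv.mean().round(1),"zpct",np.percentile(q[:,2],[5,25,50,75,95]).round(4), "mean",q.mean(0).round(4))
    # top surfaces
    for nm,x,y,zlo,zhi in (("cover",.523,.42,.036,.05),("spig",.468,.237,.036,.05)):
        s=W.reshape(-1,3); k=(np.hypot(s[:,0]-x,s[:,1]-y)<.04)&(s[:,2]>zlo)&(s[:,2]<zhi); q=s[k]
        print(n,nm,k.sum(),q.mean(0).round(4),q.min(0).round(4),q.max(0).round(4))
E
```

```text
scene nest 0.64 702 uv 245.1 183.8 zpct [0.0015 0.0096 0.0152 0.0403 0.0563] mean [0.5177 0.1838 0.0236]
scene housing 0.98 2882 uv 273.2 320.4 zpct [0.0066 0.0104 0.0196 0.0326 0.0541] mean [ 0.3244 -0.2105  0.0235]
scene housing 0.72 393 uv 224.3 181.2 zpct [0.012  0.014  0.0154 0.0248 0.0395] mean [0.4811 0.2346 0.0199]
scene cover 0.69 235 uv 207.0 151.2 zpct [0.0055 0.0172 0.0308 0.0418 0.043 ] mean [0.5185 0.4112 0.0287]
scene clamp_press 0.63 234 uv 250.8 179.2 zpct [0.0304 0.0386 0.0439 0.049  0.0633] mean [0.5259 0.167  0.0446]
scene spigot_top 0.68 441 uv 224.1 181.4 zpct [0.0085 0.0137 0.0151 0.0242 0.0402] mean [0.4805 0.2346 0.0193]
scene spigot_top 0.67 410 uv 304.7 185.9 zpct [0.0049 0.0172 0.0287 0.0297 0.0309] mean [0.6442 0.0793 0.0234]
scene spigot_top 0.6 2940 uv 273.2 320.1 zpct [0.0062 0.0101 0.0194 0.0299 0.0541] mean [ 0.3249 -0.2097  0.0231]
scene cover 101 [0.521  0.4182 0.0415] [0.4993 0.3972 0.0361] [0.5452 0.448  0.0447]
scene spig 59 [0.4713 0.2362 0.0402] [0.4548 0.2231 0.0361] [0.5067 0.2504 0.0495]
top nest 0.89 937 uv 223.2 186.8 zpct [0.0044 0.0086 
[... 384 characters left out ...]
53 257 uv 148.7 186.7 zpct [0.0139 0.0384 0.0408 0.0433 0.0458] mean [0.5191 0.4155 0.0379]
top clamp_press 0.6 266 uv 235.0 183.6 zpct [-0.0023  0.025   0.0415  0.0466  0.0627] mean [0.5262 0.1623 0.0356]
top spigot_top 0.67 1348 uv 361.0 250.0 zpct [0.0056 0.0098 0.0151 0.0243 0.0543] mean [ 0.3306 -0.2007  0.021 ]
top spigot_top 0.65 589 uv 209.3 197.7 zpct [0.0099 0.0131 0.0159 0.0309 0.0489] mean [0.4873 0.2389 0.022 ]
top spigot_top 0.41 234 uv 148.9 186.9 zpct [0.0163 0.0385 0.0408 0.0434 0.0458] mean [0.5184 0.4147 0.0383]
top cover 208 [0.5213 0.418  0.0418] [0.4978 0.3951 0.0361] [0.5454 0.441  0.0483]
top spig 88 [0.4682 0.2348 0.0407] [0.4514 0.2202 0.0362] [0.5059 0.2497 0.0487]
```

View pics/scene1.png

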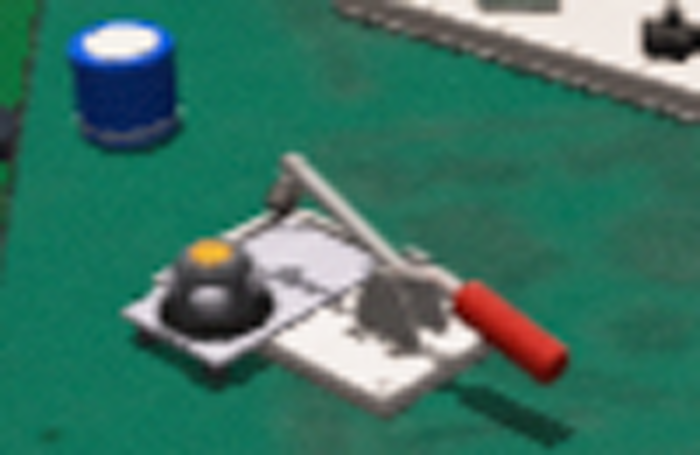

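View pics/top1.png

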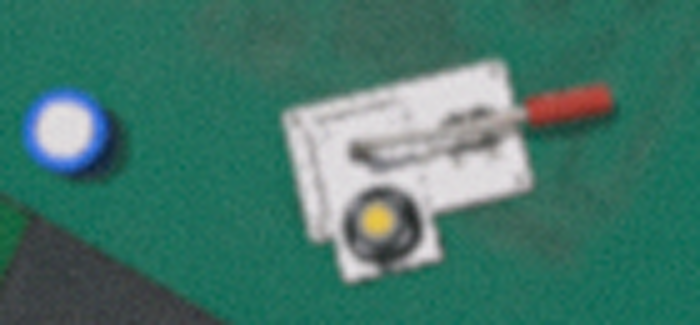

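Run:
```python
from h import *
from scipy.optimize import least_squares
c=capture("top"); s=capture("scene")
loc=np.array([[.04,.093,.01],[.04,-.042,.01],[-.04,-.042,.01],[-.04,.093,.01]])
px=np.array([[285,108],[502,60],[534,186],[311,241]])/5+[135,160]-.5
def T(p,l): 
    a=p[2]; return np.array([p[0]+np.cos(a)*l[0]-np.sin(a)*l[1],p[1]+np.sin(a)*l[0]+np.cos(a)*l[1],l[2]])
f=lambda p:np.concatenate([proj(c,T(p,l))-q for l,q in zip(loc,px)])
o=least_squares(f,[.52,.197,.25]); p=o.x; print(p,np.degrees(p[2]),o.fun.round(2))
d=np.array([.4675,.2362])-p[:2]; a=p[2]
print("spigot in nest",d@[np.cos(a),np.sin(a)],d@[-np.sin(a),np.cos(a)])
pts=[T(p,l) for l in loc]+[T(p,[-.002,.05,.014]),T(p,[0,-.014,.034])]
for th in (.35,.5,.6):
    # press point: local r from hinge at closed (60, 8)
    y,z=.06,.008; pts.append(T(p,[-.0015,-.014+y*np.cos(th)-z*np.sin(th),.034+y*np.sin(th)+z*np.cos(th)])); print(th,pts[-1])
pts+=[np.array([.4675,.2362,.04]),np.array([.522,.4185,.042])]
crop(c,"top2.png",135,160,140,65,5,pts);crop(s,"scene2.png",190,140,100,65,7,pts)
```

```text
[0.52026529 0.19524141 0.22334151] 12.796525876769657 [-0.21  0.43  0.24 -0.19 -0.19  0.2   0.16 -0.43]
spigot in nest -0.04238285318095977 0.05162823830612214
0.35 [0.51002732 0.23354433 0.06208885]
0.5 [0.51109038 0.22886391 0.06978619]
0.6 [0.51193571 0.22514215 0.07448123]
```

View pics/scene2.png

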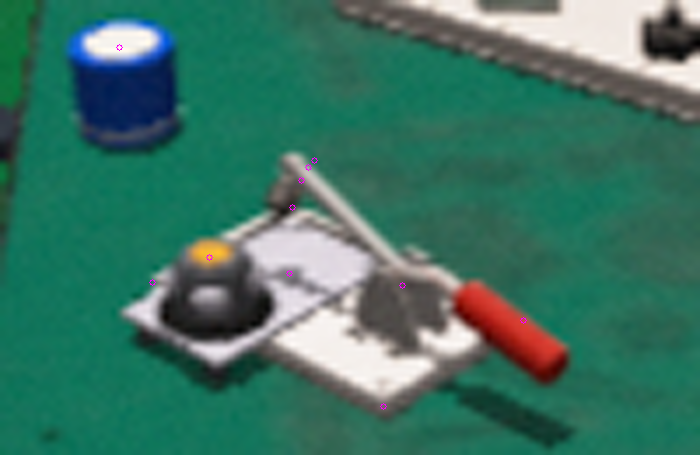

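View pics/top2.png

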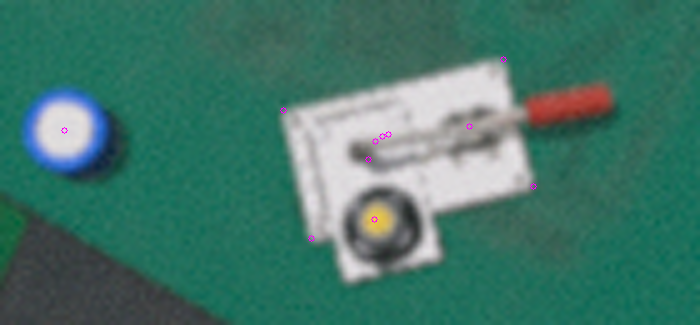

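Run:
```python
from h import *
p=[.5203,.1952,.2233]; a=p[2]
for n in("top","scene"):
    c=capture(n); W=cloud(c); im=c["image"]
    v,u=np.where((np.hypot(W[...,0]-p[0],W[...,1]-p[1])<.1)&(W[...,2]>.03))
    q=W[v,u]; d=q[:,:2]-p[:2]
    L=np.c_[d@[np.cos(a),np.sin(a)],d@[-np.sin(a),np.cos(a)],q[:,2]]*1000
    k=L[:,0]>-20; L=L[k]; I=im[v,u][k]; o=np.argsort(L[:,1])
    # bin by y
    for b in np.arange(-90,60,10):
        m=(L[:,1]>=b)&(L[:,1]<b+10)
        if m.sum(): print(n,b,m.sum(),"x mean",L[m,0].mean().round(1),L[m,0].min().round(),L[m,0].max().round(),"z",L[m,2].mean().round(1),L[m,2].max().round(1))
    # plate yaw check: nothing
    v,u=np.where((abs(W[...,2]-.014)<.003)&(np.hypot(W[...,0]-.48,W[...,1]-.237)<.08))
```

```text
top -90 19 x mean -2.9 -9.0 6.0 z 38.3 44.4
top -80 20 x mean -3.1 -11.0 5.0 z 39.9 44.7
top -70 18 x mean -3.3 -10.0 4.0 z 44.2 51.8
top -60 20 x mean -2.8 -9.0 6.0 z 45.2 53.4
top -50 10 x mean -2.8 -7.0 -0.0 z 44.0 50.6
top -40 10 x mean -2.8 -6.0 1.0 z 46.5 52.0
top -30 16 x mean -1.6 -10.0 9.0 z 40.3 45.8
top -20 22 x mean -2.5 -12.0 8.0 z 40.6 49.4
top -10 18 x mean -2.1 -11.0 8.0 z 41.5 54.5
top 0 7 x mean -3.2 -6.0 0.0 z 49.2 50.9
top 10 10 x mean -3.0 -6.0 -0.0 z 53.7 57.4
top 20 8 x mean -2.9 -5.0 1.0 z 58.6 62.5
top 30 10 x mean -3.7 -6.0 -0.0 z 64.0 68.4
top 40 11 x mean -4.6 -7.0 -0.0 z 64.5 71.5
top 50 12 x mean -4.0 -10.0 3.0 z 49.2 58.3
scene -90 18 x mean -2.0 -8.0 5.0 z 37.2 40.0
scene -80 23 x mean -2.2 -7.0 7.0 z 37.7 43.0
scene -70 24 x mean -2.3 -8.0 7.0 z 40.8 45.4
scene -60 24 x mean -2.8 -8.0 6.0 z 43.2 49.5
scene -50 10 x mean -1.5 -8.0 7.0 z 44.8 48.2
scene -40 10 x mean -0.1 -3.0 3.0 z 44.9 47.3
scene -30 9 x mean -1.5 -8.0 2.0 z 42.1 46.6
scene -20 23 x mean -2.0 -8.0 13.0 z 38.1 43.1
scene -10 24 x mean 0.3 -7.0 11.0 z 40.7 46.2
scene 0 15 x mean -0.5 -6.0 4.0 z 46.1 50.8
scene 10 12 x mean 0.1 -4.0 4.0 z 51.8 55.4
scene 20 14 x mean -0.4 -5.0 5.0 z 55.6 59.3
scene 30 12 x mean -0.4 -4.0 4.0 z 61.2 65.4
scene 40 22 x mean -1.1 -7.0 5.0 z 58.8 69.2
scene 50 14 x mean -1.5 -6.0 5.0 z 51.4 63.3
```

```bash
cat > m.py <<'E'
from h import *
def circ(W,im,x,y,zlo,zhi,R):
    s=W; k=(np.hypot(s[...,0]-x,s[...,1]-y)<R)&(s[...,2]>zlo)&(s[...,2]<zhi); q=s[k]
    (cx,cy),rr=cv2.minEnclosingCircle(q[:,:2].astype(np.float32)*1000)
    return k.sum(),q.mean(0).round(4),((q.min(0)+q.max(0))/2)[:2].round(4),(round(cx,1),round(cy,1),round(rr,1))
E
python3 - <<'E'
from m import *
def pix(c,m,z):
    # centroid of mask by ray intersection with plane z
    v,u=np.where(m); R=c["pose"][:3,:3]; o=c["pose"][:3,3]
    d=np.c_[(u-c["cx"])/c["fx"],(v-c["cy"])/c["fy"],np.ones(len(u))]@R.T
    P=o+d*((z-o[2])/d[:,2])[:,None]; return P
for n in("top","scene"):
  for rep in range(2):
    c=capture(n); W=cloud(c); im=c["image"].astype(int)
    print(n,"cover",*circ(W,im,.5215,.4185,.034,.05,.03)); print(n,"spig",*circ(W,im,.468,.2365,.034,.046,.024))
  hsv=cv2.cvtColor(c["image"],cv2.COLOR_RGB2HSV)
  near=lambda x,y,R:(np.hypot(W[...,0]-x,W[...,1]-y)<R)
  P0=pix(c,np.ones((384,512),bool),.04); P0=P0.reshape(384,512,3); nr=lambda x,y,R:np.hypot(P0[...,0]-x,P0[...,1]-y)<R
  m=nr(.468,.2365,.02)&(hsv[...,0]>8)&(hsv[...,0]<35)&(hsv[...,1]>110)&(hsv[...,2]>90)
  P=pix(c,m,.040); print(n,"orange",m.sum(),P.mean(0).round(4))
  P0=pix(c,np.ones((384,512),bool),.042).reshape(384,512,3)
  m=nr(.5215,.4185,.022)&(hsv[...,1]<70)&(hsv[...,2]>130); P=pix(c,m,.042); print(n,"white disc",m.sum(),P.mean(0).round(4), np.sqrt(m.sum()))
E
```

```text
top cover 212 [0.5213 0.4177 0.0416] [0.5216 0.4177] (521.9, 418.1, 24.3)
top spig 96 [0.4655 0.2341 0.0385] [0.4653 0.235 ] (465.7, 234.4, 17.8)
top cover 214 [0.5212 0.4175 0.0416] [0.5218 0.4174] (522.2, 417.8, 24.5)
top spig 90 [0.466  0.2338 0.039 ] [0.4653 0.2349] (466.0, 233.7, 18.3)
top orange 19 [0.4666 0.2347 0.04  ]
top white disc 95 [0.5223 0.4186 0.042 ] 9.746794344808963
scene cover 107 [0.5202 0.4176 0.0412] [0.5227 0.4239] (521.9, 423.1, 25.1)
scene spig 66 [0.466  0.2347 0.0385] [0.4669 0.2368] (467.3, 236.4, 15.7)
scene cover 107 [0.5209 0.4176 0.0412] [0.5224 0.4228] (523.6, 422.8, 25.4)
scene spig 64 [0.4662 0.2343 0.0387] [0.4671 0.2355] (467.5, 236.5, 15.6)
scene orange 18 [0.4694 0.2389 0.04  ]
scene white disc 37 [0.5247 0.4228 0.042 ] 6.082762530298219
```

Call:
step_arm --pt "0.0 0.045 0.031 0 -0.15" --pt "0.0 0.09 0.062 0 -0.3" --pt "0.0 0.135 0.093 0 -0.45" --pt "0.0 0.18 0.124 0 -0.6" --pt "0.0 0.225 0.155 0 -0.625" --newtons 30

```text
time_s: 2.62
tcp_pos: [0.4112, 0.3891, 0.2459]
eef_rot: [-180.0, -0.0, 13.0]
contact_force: [0.3, -0.5, 0.1]
gripper_width: 0.0431
```

Call:
step_arm --pt "0.0 0.02 0.055 0 0" --pt "0.0 0.04 0.11 0.03 0" --pt "0.0 0.0627 0.1735 0.07 0" --pt "0.0 0.0627 0.1735 0.12 0" --pt "0.0 0.0627 0.1735 0.13 0"

```text
time_s: 3.25
tcp_pos: [0.5086, 0.2323, 0.1121]
eef_rot: [179.8, 0.3, 12.6]
contact_force: [-0.0, 1.1, -0.3]
gripper_width: 0.0001
```

Run:
```python
from h import *
s=capture("scene"); crop(s,"scene3.png",190,120,100,85,7,[]); print(r.get_state()["tcp_pos"])
c=capture("top"); crop(c,"top3.png",135,160,140,65,5)
```

```text
[0.50914241 0.23378907 0.11308697]
```

View pics/scene3.png

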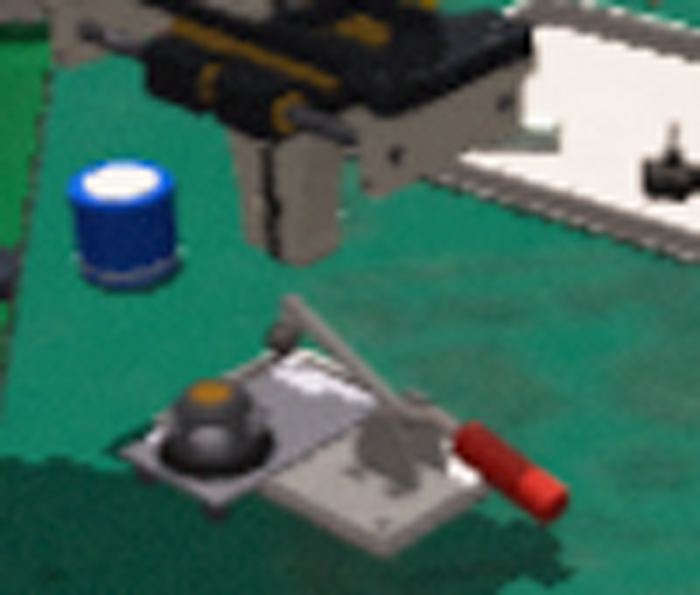

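Call:
step_arm --pt "0.0 0 0 0.008 0" --pt "0.0 0 0 0.015 0" --pt "0.0 0 0 0.019 0" --pt "0.0 0 0 0.022 0" --pt "0.0 0 0 0.025 0"

```text
time_s: 3.98
tcp_pos: [0.5101, 0.2354, 0.0906]
eef_rot: [-180.0, -0.0, 12.8]
contact_force: [0.9, -0.6, -0.4]
gripper_width: 0.0004
```

Call:
step_arm --pt "0.0 0 0 0.002 0" --pt "0.0 0 0 0.004 0" --pt "0.0 0 0 0.006 0" --pt "0.0 0 0 0.008 0" --pt "0.0 0 0 0.01 0"

```text
time_s: 4.6
tcp_pos: [0.5103, 0.2374, 0.0817]
eef_rot: [-179.8, -0.1, 12.8]
contact_force: [-2.8, 5.3, 7.9]
gripper_width: 0.0001
```

Call:
step_arm --pt "0.0 0 0 0.002 0" --pt "0.0 0 0 0.004 0" --pt "0.0 0 0 0.006 0" --pt "0.0 0 0 0.008 0" --pt "0.0 0 0 0.01 0"

```text
time_s: 5.22
tcp_pos: [0.5113, 0.2369, 0.0718]
eef_rot: [-179.9, -0.2, 12.8]
contact_force: [-0.4, 2.5, 4.7]
gripper_width: 0.0004
```

Call:
step_arm --pt "0.0 0 0 0.002 0" --pt "0.0 0 0 0.004 0" --pt "0.0 0 0 0.006 0" --pt "0.0 0 0 0.008 0" --pt "0.0 0 0 0.009 0"

```text
time_s: 5.85
tcp_pos: [0.5112, 0.2367, 0.0625]
eef_rot: [-179.9, -0.2, 12.8]
contact_force: [-1.2, 3.7, 4.8]
gripper_width: 0.0004
```

Call:
step_arm --pt "0.0 0 0 0.001 0" --pt "0.0 0 0 0.002 0" --pt "0.0 0 0 0.002 0"

```text
time_s: 6.22
tcp_pos: [0.5113, 0.2368, 0.0612]
eef_rot: [-179.9, -0.2, 12.8]
contact_force: [-2.3, 3.7, 11.4]
gripper_width: 0.0005
```

Call:
step_arm --pt "0.0 0 0 0.001 0" --pt "0.0 0 0 0.002 0" --pt "0.0 0 0 0.002 0"

```text
time_s: 6.6
tcp_pos: [0.5113, 0.2368, 0.0609]
eef_rot: [-179.9, -0.2, 12.9]
contact_force: [-9.7, 2.0, 27.8]
gripper_width: 0.0001
```

Run:
```python
from h import *
print(r.get_state()["contact_force"],r.get_state()["tcp_pos"])
s=capture("scene"); crop(s,"scene4.png",190,120,100,85,7,[])
```

```text
[-9.74878696  1.96597407 27.80161579] [0.51134409 0.2368448  0.06088654]
```

View pics/scene4.png

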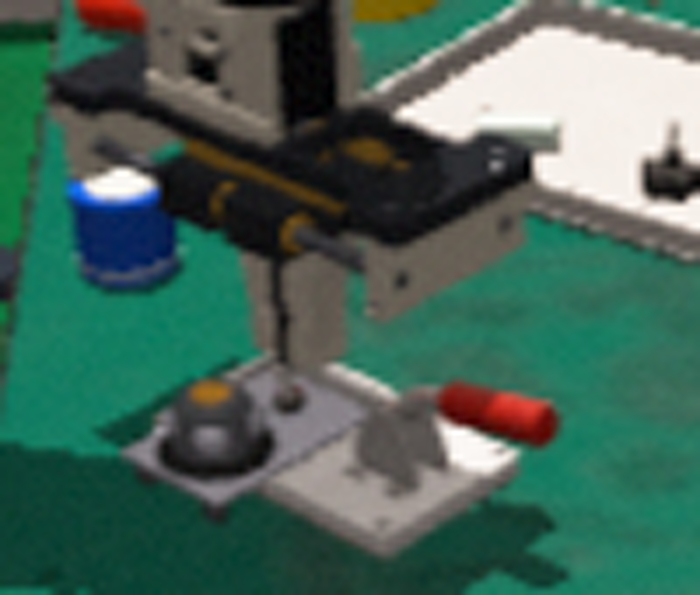

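Call:
step_arm --pt "0.0 0 0 -0.03 0" --pt "0.0 0 0 -0.08 0.1" --pt "0.03 0.02 -0.04 -0.11 0.28" --pt "0.06 0.035 -0.09 -0.12 0.46" --pt "0.087 0.052 -0.14 -0.12 0.64" --newtons 6

```text
time_s: 7.28
tcp_pos: [0.5302, 0.3847, 0.1791]
eef_rot: [-179.9, -0.0, -24.3]
contact_force: [1.5, -0.6, -0.7]
gripper_width: 0.0248
```

Run:
```python
from h import *
st=r.get_state();print(st["tcp_pos"],st["eef_rot"],st["joints"].round(1))
s=capture("scene"); crop(s,"scene5.png",190,120,100,85,7,[])
c=capture("top"); crop(c,"top5.png",135,160,140,65,5)
```

```text
[0.53017486 0.38474165 0.17911141] [-1.79881585e+02 -3.73587559e-02 -2.42585501e+01] [ 53.   21.3  -7.3   0.  -61.4  12.7]
```

View pics/scene5.png

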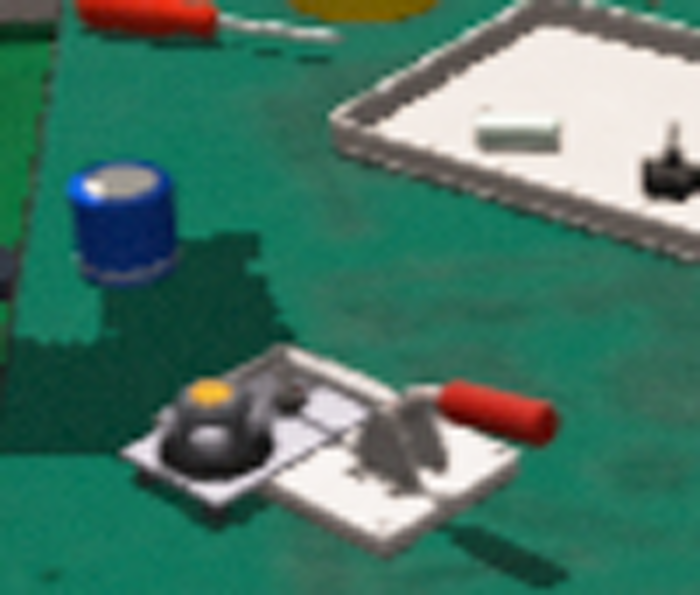

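View pics/top5.png

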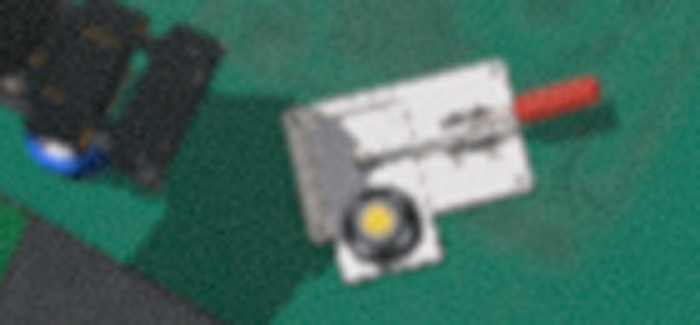

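Call:
step_arm --pt "0.087 -0.01 -0.014 0 0.18" --pt "0.087 -0.0213 -0.0285 0.02 0.36" --pt "0.087 -0.0213 -0.0285 0.04 0.54" --pt "0.087 -0.0213 -0.0285 0.06 0.72" --pt "0.087 -0.0213 -0.0285 0.08 0.9"

```text
time_s: 8.0
tcp_pos: [0.5215, 0.4172, 0.0964]
eef_rot: [179.9, -0.0, -75.8]
contact_force: [-0.1, 0.8, -0.3]
gripper_width: 0.0826
```

Call:
step_arm --pt "0.087 0 0 0.0 0.024" --pt "0.087 0 0 0.03 0.024" --pt "0.087 0 0 0.055 0.024" --pt "0.087 0 0 0.067 0.024" --pt "0.087 0 0 0.067 0.024"

```text
time_s: 8.62
tcp_pos: [0.5218, 0.4177, 0.0304]
eef_rot: [180.0, -0.0, -76.7]
contact_force: [0.2, -1.1, 0.3]
gripper_width: 0.087
```

Call:
step_arm --pt "0.06 0 0 0 0" --pt "0.045 0 0 0 0" --pt "0.04 0 0 0 0" --pt "0.04 0 0 0 0" --pt "0.04 0 0 0 0" --newtons 5

```text
time_s: 9.25
tcp_pos: [0.5219, 0.4182, 0.0309]
eef_rot: [-180.0, 0.0, -76.8]
contact_force: [0.1, 0.6, 2.2]
gripper_width: 0.0483
```

Run:
```python
from h import *
st=r.get_state();print(st["tcp_pos"],st["eef_rot"],st["joints"].round(1),st["gripper_width"],st["contact_force"])
s=capture("scene"); crop(s,"scene6.png",160,100,100,85,7,[])
```

```text
[0.52193088 0.41815048 0.03086098] [-1.79974839e+02  1.45558575e-02 -7.68135534e+01] [ 55.4  31.  -13.5   0.  -45.5 -42.2] 0.04827623126990862 [0.11264773 0.56269078 2.203029  ]
```

View pics/scene6.png

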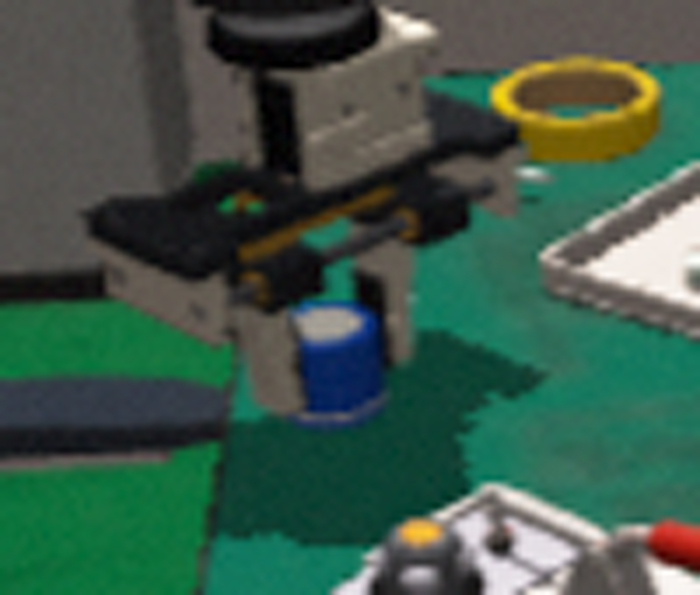

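Call:
step_arm --pt "0.087 0 0 0 0" --pt "0.087 0 0 0 0" --pt "0.087 0 0 -0.03 0" --pt "0.087 0 0 -0.05 -0.15" --pt "0.087 0 0 -0.05 -0.33"

```text
time_s: 9.93
tcp_pos: [0.5226, 0.4188, 0.0826]
eef_rot: [-179.8, 0.1, -57.6]
contact_force: [-0.5, -0.5, -0.4]
gripper_width: 0.0864
```

Call:
step_arm --pt "0.087 0 0 0 -0.18" --pt "0.087 0 0 0 -0.36" --pt "0.087 0 0 0 -0.54" --pt "0.087 0 0 0 -0.72" --pt "0.087 0 0 0 -0.9"

```text
time_s: 10.55
tcp_pos: [0.5217, 0.4179, 0.0804]
eef_rot: [180.0, 0.0, -6.0]
contact_force: [0.6, 0.8, -0.6]
gripper_width: 0.0871
```

Call:
step_arm --pt "0.087 0 0 0 -0.17" --pt "0.087 0 0 0 -0.334" --pt "0.087 0 0 0 -0.334" --pt "0.087 0 0 0.02 -0.334"

```text
time_s: 11.05
tcp_pos: [0.5226, 0.4189, 0.0619]
eef_rot: [-179.9, -0.2, 12.6]
contact_force: [-0.7, 0.2, -0.5]
gripper_width: 0.0871
```

Call:
step_arm --pt "0.087 0 0 0.02 0" --pt "0.087 0 0 0.033 0" --pt "0.087 0 0 0.033 0" --pt "0.05 0 0 0.033 0" --pt "0.04 0 0 0.033 0" --newtons 10

```text
time_s: 11.68
tcp_pos: [0.5222, 0.4184, 0.0284]
eef_rot: [-179.9, -0.1, 12.8]
contact_force: [-0.0, 0.2, -0.9]
gripper_width: 0.0721
```

Call:
step_arm --pt "0.04 0 0 0 0" --pt "0.04 0 0 0 0" --pt "0.04 0 0 0 0" --newtons 45

```text
time_s: 12.05
tcp_pos: [0.5219, 0.4181, 0.0278]
eef_rot: [-180.0, -0.0, 12.8]
contact_force: [-1.0, -0.0, 1.0]
gripper_width: 0.0478
```

Call:
step_arm --pt "0.04 0 0 -0.02 0" --pt "0.04 0 0 -0.05 0" --pt "0.04 0 0 -0.09 0" --pt "0.04 0 0 -0.09 0"

```text
time_s: 12.55
tcp_pos: [0.5232, 0.4196, 0.1214]
eef_rot: [-179.8, -0.3, 12.8]
contact_force: [-0.6, 0.5, -0.4]
gripper_width: 0.0477
```

Run:
```python
from m import *
st=r.get_state();print(st["tcp_pos"],st["eef_rot"],st["gripper_width"],st["contact_force"])
s=capture("scene"); crop(s,"scene7.png",160,80,120,100,6,[])
print(spotter.tip_of("scene","cover"),spotter.tip_of("scene","cover_centre"),spotter.tip_of("scene","spigot_top"))
```

```text
[0.52323907 0.4195771  0.12140878] [-179.78802717   -0.2979708    12.81623132] 0.04765525381736142 [-0.58432531  0.49423051 -0.43508487]
[{'location': [0.5247, 0.4213, 0.0934], 'p': 0.48}] [{'location': [0.5179, 0.42, 0.1163], 'p': 0.71}] [{'location': [0.3159, -0.2217, 0.0501], 'p': 0.86}, {'location': [0.4683, 0.2368, 0.0349], 'p': 0.58}]
```

View pics/scene7.png

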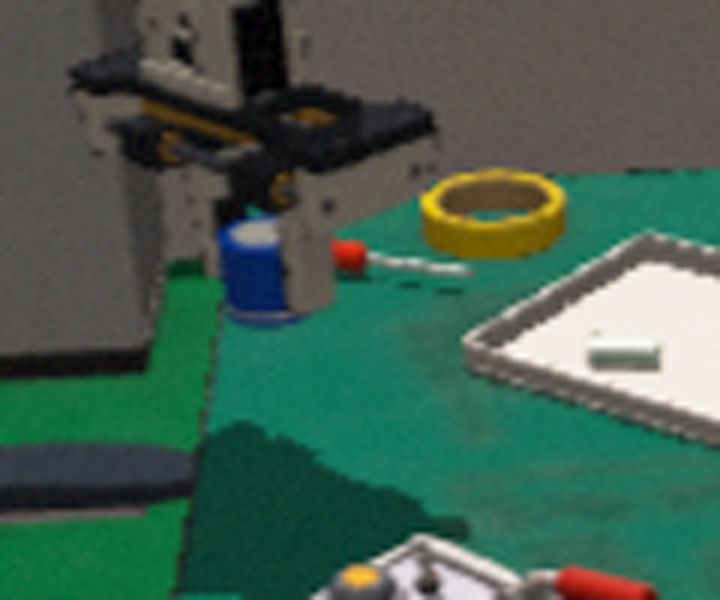

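Call:
step_arm --pt "0.04 -0.025 0.045 0 0" --pt "0.04 -0.05 0.09 0 0" --pt "0.04 -0.075 0.135 0 0" --pt "0.04 -0.0943 0.1665 0 0" --pt "0.04 -0.0943 0.1665 0.02 0"

```text
time_s: 13.38
tcp_pos: [0.4659, 0.2325, 0.0978]
eef_rot: [-180.0, -0.0, 12.7]
contact_force: [1.0, 0.8, -0.9]
gripper_width: 0.0474
```

Call:
step_arm --pt "0.04 0 0 0.01 0" --pt "0.04 0 0 0.015 0" --pt "0.04 0 0 0.015 0" --pt "0.04 0 0 0.015 0"

```text
time_s: 13.88
tcp_pos: [0.4669, 0.2352, 0.0827]
eef_rot: [-180.0, -0.0, 12.8]
contact_force: [0.4, 0.2, -0.8]
gripper_width: 0.048
```

Run:
```python
from m import *
st=r.get_state();print(st["tcp_pos"],st["eef_rot"],st["gripper_width"],st["contact_force"])
s=capture("scene"); t=st["tcp_pos"]; m=t-[0,0,.028]
pts=[m+[.024*np.cos(a),.024*np.sin(a),0] for a in np.arange(0,6.28,.3)]+[np.array([.4668,.2348,.0276])+[.0165*np.cos(a),.0165*np.sin(a),0] for a in np.arange(0,6.28,.3)]
crop(s,"scene8a.png",190,140,70,60,10,[]); crop(s,"scene8b.png",190,140,70,60,10,pts)
crop(capture("top"),"top8.png",135,160,140,65,5)
```

```text
[0.46690332 0.23516867 0.0827213 ] [-1.79999010e+02 -1.33467172e-02  1.28139225e+01] 0.048030040637347275 [ 0.3716766   0.23342966 -0.78214536]
```

View pics/scene8a.png

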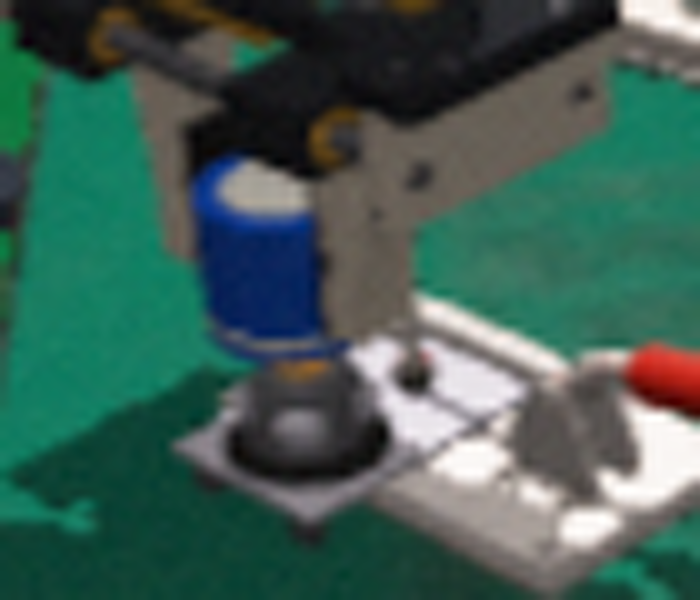

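View pics/scene8b.png

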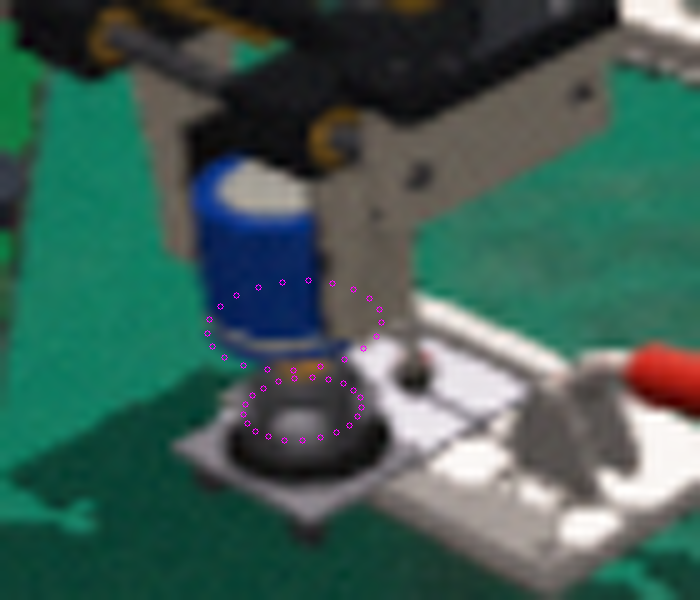

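Run:
```python
from m import *
s=capture("scene"); t=r.get_state()["tcp_pos"]; print(t)
f=lambda p:((proj(s,np.array(p))-[190,140]+.5)*10).round(0)
for z in (.018,.0276,.04): print(z,f([.4668,.2348,z]))
print("mouth",f([t[0],t[1],t[2]-.028]),f([t[0],t[1],t[2]+.014]))
for dx,dy in((.002,0),(0,.002)): print(f([.4668+dx,.2348+dy,.04])-f([.4668,.2348,.04]))
hsv=cv2.cvtColor(s["image"],cv2.COLOR_RGB2HSV)
m=(hsv[...,0]>100)&(hsv[...,0]<130)&(hsv[...,1]>140)&(hsv[...,2]>50); m[:,:205]&=True
for row in range(156,178,2):
    u=np.where(m[row,200:235])[0]; print(row,(u.min()+200,u.max()+200) if len(u) else None)
# gray profile of spigot
g=s["image"].astype(int)
for row in (178,180,182,184,186): print(row,g[row,208:234].sum(1)//3)
```

```text
[0.46682828 0.23502863 0.08288634]
0.018 [306. 437.]
0.0276 [303. 409.]
0.04 [299. 371.]
mouth [294. 325.] [282. 190.]
[ 6. -2.]
[-3. -3.]
156 (np.int64(211), np.int64(213))
158 (np.int64(209), np.int64(211))
160 (np.int64(209), np.int64(211))
162 (np.int64(210), np.int64(220))
164 (np.int64(210), np.int64(220))
166 (np.int64(210), np.int64(221))
168 (np.int64(211), np.int64(221))
170 (np.int64(211), np.int64(221))
172 (np.int64(212), np.int64(221))
174 (np.int64(212), np.int64(212))
176 None
178 [ 49  42  45  42  42  76  83  61  59  64  68  75  75  70  61  53  50  55
 103 149 197 151  50  33  58 183]
180 [ 42  43  43  52  88 109  93  65  51  55  56  55  55  53  54  47  44  72
  88 128 207 229 223 217 219 176]
182 [ 39  38  65 110 119  80  54  52  46  93 120 125 126 110  80  56  44  50
  47  30  60 191 230 230 232 232]
184 [121 133 138 125  74  22  24  39  47  49  66  83  85  77  60  49  44  38
  23  19  42 119 161 168 219 193]
186 [ 50  62  90 122 103  53  23  22  20  23  29  30  30  28  25  24  18  22
  23  54 112 123 105 106 137 219]
```

View pics/top8.png

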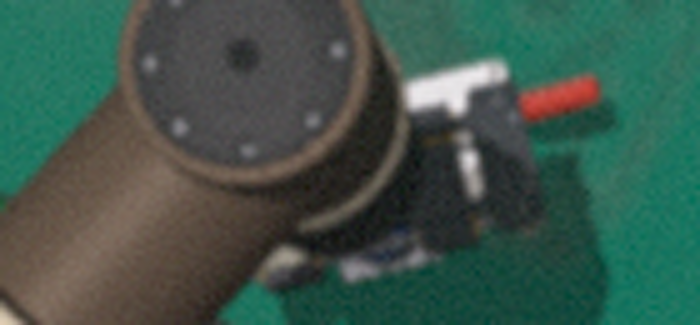

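Call:
step_arm --pt "0.04 0 0 0.005 0" --pt "0.04 0 0 0.009 0" --pt "0.04 0 0 0.012 0" --pt "0.04 0 0 0.014 0" --pt "0.04 0 0 0.016 0"

```text
time_s: 14.65
tcp_pos: [0.4667, 0.2347, 0.0664]
eef_rot: [180.0, 0.0, 12.8]
contact_force: [0.4, 0.7, -1.5]
gripper_width: 0.0475
```

Call:
step_arm --pt "0.04 0 0 0.001 0" --pt "0.04 0 0 0.002 0" --pt "0.04 0 0 0.003 0" --pt "0.04 0 0 0.003 0"

```text
time_s: 15.15
tcp_pos: [0.4667, 0.2347, 0.0636]
eef_rot: [-180.0, -0.0, 12.8]
contact_force: [-0.7, 0.3, -1.3]
gripper_width: 0.0475
```

Call:
step_arm --pt "0.04 0 0 0.001 0" --pt "0.04 0 0 0.002 0" --pt "0.04 0 0 0.003 0" --pt "0.04 0 0 0.004 0" --pt "0.04 0 0 0.004 0" --newtons 55

```text
time_s: 15.78
tcp_pos: [0.4677, 0.2357, 0.0602]
eef_rot: [-179.9, -0.1, 12.8]
contact_force: [3.7, 2.3, 4.5]
gripper_width: 0.0478
```

Call:
step_arm --pt "0.04 0.001 -0.0004 0 0" --pt "0.04 0.0015 -0.0006 0 0" --pt "0.04 0.0015 -0.0006 0 0"

```text
time_s: 16.15
tcp_pos: [0.4684, 0.236, 0.0599]
eef_rot: [-180.0, -0.0, 12.8]
contact_force: [2.6, 2.0, 5.0]
gripper_width: 0.0474
```

Call:
step_arm --pt "0.04 0.0008 -0.0006 0 0" --pt "0.04 0.0012 -0.0008 0 0" --pt "0.04 0.0012 -0.0008 0 0"

```text
time_s: 16.52
tcp_pos: [0.4687, 0.2364, 0.0597]
eef_rot: [180.0, 0.0, 12.8]
contact_force: [0.6, 1.4, 7.1]
gripper_width: 0.0476
```

Call:
step_arm --pt "0.04 0.0002 -0.0007 0.0005 0" --pt "0.04 0.0002 -0.0007 0.0015 0" --pt "0.04 0.0002 -0.0007 0.0025 0" --pt "0.04 0.0002 -0.0007 0.0025 0"

```text
time_s: 17.02
tcp_pos: [0.469, 0.2369, 0.0575]
eef_rot: [180.0, 0.0, 12.8]
contact_force: [1.1, -1.1, 8.8]
gripper_width: 0.0477
```

Call:
step_arm --pt "0.04 0 0 0.0015 0" --pt "0.04 0 0 0.003 0" --pt "0.04 0 0 0.0045 0" --pt "0.04 0 0 0.0045 0"

```text
time_s: 17.52
tcp_pos: [0.4682, 0.2365, 0.0516]
eef_rot: [179.9, 0.1, 12.8]
contact_force: [3.0, -0.2, -5.3]
gripper_width: 0.0476
```

Call:
step_arm --pt "0.04 0 0 0.0015 0" --pt "0.04 0 0 0.003 0" --pt "0.04 0 0 0.0045 0" --pt "0.04 0 0 0.0055 0" --pt "0.04 0 0 0.0055 0"

```text
time_s: 18.15
tcp_pos: [0.4686, 0.2371, 0.0468]
eef_rot: [180.0, 0.1, 12.8]
contact_force: [-0.6, -2.3, -6.2]
gripper_width: 0.0476
```

Call:
step_arm --pt "0.04 0 0 0.0007 0" --pt "0.04 0 0 0.0014 0" --pt "0.04 0 0 0.002 0" --pt "0.04 0 0 0.002 0"

```text
time_s: 18.65
tcp_pos: [0.4692, 0.2376, 0.0454]
eef_rot: [-180.0, -0.0, 12.8]
contact_force: [-1.7, -1.8, 1.4]
gripper_width: 0.0477
```

Call:
step_arm --pt "0.04 -0.0005 0.0002 0.0008 0" --pt "0.04 -0.0005 0.0002 0.0016 0" --pt "0.04 -0.0005 0.0002 0.0024 0" --pt "0.04 -0.0005 0.0002 0.0024 0"

```text
time_s: 19.15
tcp_pos: [0.4692, 0.2376, 0.0434]
eef_rot: [-180.0, -0.1, 12.8]
contact_force: [-1.0, -2.5, 8.4]
gripper_width: 0.0479
```

Call:
step_arm --pt "0.04 0 0 0.0002 0" --pt "0.04 0 0 0.0002 0" --pt "0.04 0 0 0.0002 0" --pt "0.04 0 0 0.0002 0"

```text
time_s: 19.65
tcp_pos: [0.4692, 0.2376, 0.0433]
eef_rot: [-180.0, -0.1, 12.8]
contact_force: [-1.6, -1.8, 8.2]
gripper_width: 0.0474
```

Run:
```python
from m import *
s=capture("scene"); st=r.get_state();print(st["tcp_pos"],st["eef_rot"],st["gripper_width"],st["contact_force"],st["moment"],st["time_s"])
crop(s,"scene9.png",190,140,70,60,10,[])
c=capture("top"); crop(c,"top9.png",120,120,240,150,3)
for n in("scene","top"):
  for l in("felt_tin","marker_pen","weight_2","cover","housing"): print(n,l,[np.round(d["location"],3) for d in spotter.tip_of(n,l)[:2]])
```

```text
[0.46923806 0.23759493 0.04333588] [-1.79965322e+02 -8.94645654e-02  1.28157531e+01] 0.04772421040261834 [-0.66827356 -2.31415939  8.77109032] [-0.67551036  0.61838663  0.02419226] 19.7
scene felt_tin [array([0.654, 0.088, 0.003])]
scene marker_pen [array([ 0.444, -0.054,  0.003])]
scene weight_2 [array([ 0.522, -0.013,  0.002])]
scene cover [array([0.471, 0.243, 0.016])]
scene housing [array([ 0.313, -0.224,  0.009]), array([0.466, 0.236, 0.008])]
top felt_tin [array([ 0.653,  0.082, -0.   ]), array([0.467, 0.236, 0.008])]
top marker_pen [array([ 0.437, -0.052,  0.003])]
top weight_2 [array([ 0.529, -0.015, -0.001])]
top cover []
top housing [array([ 0.312, -0.227,  0.013]), array([0.471, 0.235, 0.006])]
```

View pics/scene9.png

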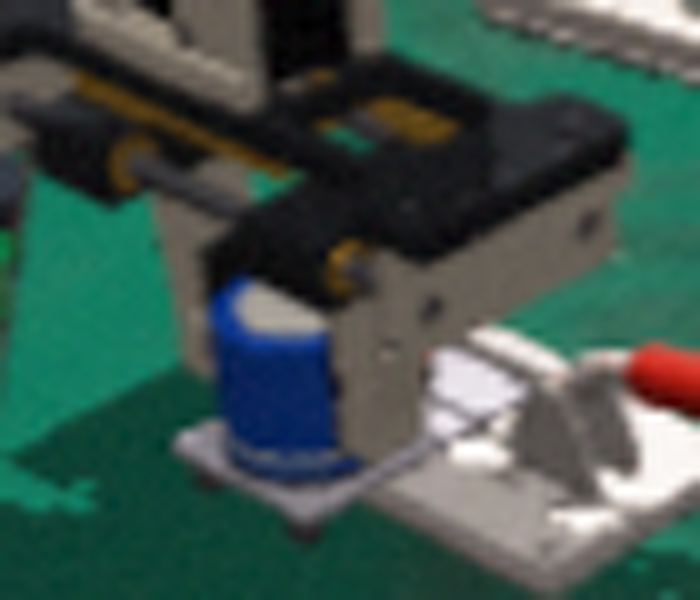

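View pics/top9.png

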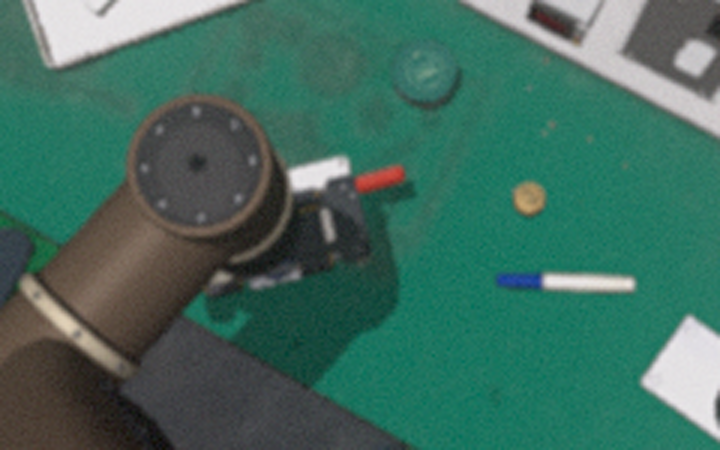

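The cover at crop (285,390) sits flat on the plate. The clamp is closed, with its handle level at (660,375), and the tin, pen and weight haven't moved. Handing in now.

Run:
```python
from plant import workorder,r
print(workorder.close_job()); st=r.get_state(); print(st["time_s"],st["tcp_pos"],st["contact_force"])
```

```text
the job is handed in; nothing more can be done
None
the job is handed in; nothing more can be done
```

I closed the clamp on the housing's plate, snapped the cover onto the spigot, and handed the job in at about 20 s of the 54 s. The robot was still pushing down on the cover. The interface gave no verdict, and no reading was possible after handing in.

- **Clamp:** it came to a firm stop with the fingertips at 42 mm, the height given for closed. I checked this in both pictures after backing the gripper off.
- **Cover:** I gripped it twice, a quarter turn apart, to centre it in the jaws. Going onto the spigot I corrected about 3 mm by feel.
    - **Snap:** the push rose to about 9 N. It then reversed to about −6 N as the balls pulled the cover down.
    - **Final press:** the push was about 8 to 9 N and steady, with the cover's mouth about 5.4 mm above the housing's origin. That means the seal is squeezed about 2.5 mm. The tool was vertical within 0.1°.
- **Last pictures:** the cover sits flat, the clamp handle is in its closed position, and I saw no shift in the housing. The tin, pen and weight are where they started, within the measuring error.

**Checks that disagreed:**
- The scene camera's network put the cover about 6 mm from where the gripper held it, at y = 0.243 against 0.2376. I trusted the gripper, because the lip leaves only about 1.5 mm of play on the spigot.
- The top camera's network did not find the cover at the end, as the arm hid it.
- A sideways force of about 2 N remained.

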